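Take the cork roller down from its buffing stand

ROBOT

A 6-joint arm with a two-finger parallel gripper is mounted at the origin on the work surface. World frame = base frame: x ahead of the robot, y to its left, z up, the work surface at z = 0. Lengths are in m, angles in degrees, forces in N, time in s.
With the tool pointing down it reaches from about 0.25 to 0.725 m from the base axis. Payload 9.7 kg.
Tool frame: the origin (TCP) lies between the finger pads; the fingertips stand 19 mm ahead of it and the grasp point (between the pads) is the TCP; z points along the fingers, y is the line along which they close (so a half turn about z gives the same grasp; the last joint's range is limited). The gripper opens to 85 mm and grips with 20 to 120 N. Pads are 22 mm wide; open, the fingers measure 114 mm over their backs; the gripper's body (76 mm by 85 mm) begins 54 mm behind the grasp point. The pads swing forward as they close: fully open they stand 13 mm farther back than shut.
Start: joints at [73.797, 4.979, 10.078, 95.1, 0, 90], TCP at [0.153, 0.528, 0.25] pointing down, gripper open.
Joint ranges: [-179.16, 179.16], [-48.56, 103.87], [-65.8, 70.77], [-126.05, 130.52], [-82.76, 87.17], [-180, 180]. Speed limits (degrees/s): [127.2, 127.2, 147.25, 180, 180, 180].

INTERFACE

Orientations are given as [roll, pitch, yaw] about the fixed x, y, z axes, in that order (R = Rz(yaw) Ry(pitch) Rx(roll)).
In Python, from workcell import telemetry, camera, calibration, workorder gives the robot as it stands.
- The arm moves only by the tool play_rows, never from a script. Its argument "increments" is a list of rows, each a list of 3 entries, a list of its own where there are three numbers: the shift along the tool's x, y, z in mm, then the turn, a rotation vector about the tool's x, y, z in degrees, then the closure, from 0 (fully open) to 1 (shut). In form: [[[x, y, z], [ax, ay, az], jaw], ...]. A call has 1 to 20 rows; each row is the pose to reach, as a shift and turn from the pose commanded when the call began, along the tool's axes at that moment; what a row does not reach only later rows make up. A row lasts 1/10 s, in which the tool goes at most 50 mm and 8.59 degrees, less where a joint would pass 70% of its speed; a pose out of reach is approached as far as the arm can. A call with a gripper value outside its range is refused whole. The fingers move at their own pace and stop on an object; "grip_force" is the grip in N (left out, the last holds). Time passes only in rows, so rows that repeat a pose let the fingers close. It gives the time, the measured TCP pose, the force, the opening and the grip force at its end, in the units of the state.
- telemetry.get_obs(): the state, without advancing time (a new reading comes with each control period).
- camera(name): name is "scene" or "top" or "wrist"; returns (picture, depth): 420x560x3 uint8, red, green, blue; 420x560 float32, m along the optical axis (not along the pixel's ray), 0 where there is no reading.
- calibration(name): a dict with "vertical_fov" (degrees; the focal length in pixels is half the picture's height over the tangent of half this angle, whatever the lens; pixels are square), "cx", "cy" (the principal point, pixels), "k1" (the pictures are not rectified: a ray, as slopes to the right and down, at radius r is drawn at 1 + k1 r^2 times it, then the intrinsics apply), "rvec" (rotation vector, rad) and "tvec" (3), from world to camera coordinates, as OpenCV has them; the wrist camera has in their place "hand_eye" (4x4, takes a point from camera to tool coordinates, whose origin is the TCP and whose axes are the flange's). Camera axes: x right, y down, z forward; pixel columns grow to the right and rows downward; lengths in m; the calibration is good to about 2 mm. A picture is of the moment at which its call begins: read the wrist's pose just before it. calibration takes no time and is no camera call.
- workorder.job_done(): hands the job in; it is judged then, once.
The state is a dict: "time": time; "q": joint angles; "qd": joint speeds; "joint_efforts": joint torques, N m; "ee_pos": TCP position; "tcp_rot": TCP orientation; "wrist_force": force on the tool from outside, world axes, zero at the start; "torque": the same for the moment, N m; "opening": finger opening in m; "grasp_force": force on a finger pad.
Only numpy, scipy, OpenCV 4.12 (cv2) and the standard library are available. Lean on these libraries where they do the work, as an engineer would, in place of code of your own. Each camera call takes 0.05 s, during which the arm holds its last target. There are 200 camera calls.

TASK

Two buffing stands sit on the bench, one carrying a cork roller and one a black rubber roller. On the cork roller's stand, flip the cam lever fully open (away from the robot), then draw the cork roller towards the robot out of the open-ended slots and lower it gently, without dropping it, into the walnut V-saddles at the robot-side front of the same stand, and let go. Leave the rubber roller and its lever alone.

Things in the scene. Friction and masses are not known exactly. Their poses are not given: they have to be found in the camera images.
- cork_lever (a joint): Cam lever of the cork roller's stand, hinged about stand y on a shaft 110 mm behind (+x) and 15 mm above the rest point. 0 to 0.05 rad = closed, two brass hooks in front of the axle ends. Grows as the handle is flipped away from the robot (+x), stops at 1.25, stays where left; about 2 N at the grip moves it. Fully open: beyond 0.95 rad, hooks well above the axle.
- cork_lever_tip (a point): Middle of the silver-tone cross grip on that lever: round bar 14 mm thick, 48 mm long along stand y, 95 mm from the shaft axis, 102 mm to the stand's left (+y). Closed, it is 158 mm above the bench leaning to the robot, with nothing in front of it above 150 mm; it swings over the top (175 mm high), 90 mm to stand +x by 1.0 rad. A closed fingertip can push it.
- cork_roller: Tan cork roller, bone-white end caps, 40 mm diameter, 100 mm long along its y, 0.3 kg; origin at its centre, 120 mm above the bench at first. A 12 mm square axle end sticks out 28 mm each side, on the level floor of a slot in a steel cheek (cheeks 112 mm apart, 147 mm high), with 5 mm free above it; it stays when the lever opens. Grip at mid-length, fingers closing along stand x.
- cork_rest (a point): Roller's centre when it lies in the stand's two walnut V-saddles (72 mm free between them along y): 65 mm above the bench, 60 mm in front of (-x) and 55 mm below its place in the slots. Axes are the fixed stand's: x away from robot, y left, z up. Slots open to -x; roof ends 16 mm, floor 24 mm ahead of the seated axle's centre. Walnut base 180 x 190 x 18 mm.
- rubber_roller: Bystander: the same roller in black rubber, in the other, identical stand. Origin at its centre. Leave it there.
- rubber_lever (a joint): Bystander: cam lever of the rubber roller's stand, same make, closed (0). Leave it closed.
There are look-alikes about, which are no part of the job. There is more than one size of the cork_roller; the job needs the middle-sized.

How it is judged:
By the outcome, as a careful person would: the job done as asked, in the order asked, and still so for the second after the job is handed in, with the robot touching nothing.
It also fails if it takes over 48 s, if anything falls off the work surface, if the arm or the gripper's body presses on something with over 40 N, if the wrist force passes 120 N, or if a joint passes its speed limit or range.

## Working session

There is one attempt and no reset: what is moved stays moved. The work goes in short steps, Python scripts to look and compute and a tool call to move; the robot and the scene stay as the last step left them, time stands still between calls to the robot, and variables do not carry over. Pictures are saved under pics/ and viewed, at most 10 in all, crops included, and the job is handed in when it is done.

Besides the shell and the picture viewer there is one more tool, called after "Emit:" as name(argument=value, ...) on one line, values as JSON. play_rows: Moves the arm, as the interface text tells. Its arguments: {"type":"object","properties":{"increments":{"type":"array"},"grip_force":{"type":"number"}},"required":["increments"]}

```bash
mkdir -p pics
cat > h.py <<'E'
import numpy as np, cv2
from workcell import telemetry, camera, calibration, workorder
from scipy.spatial.transform import Rotation as R
def K(c,shape=(420,560)):
    f=shape[0]/2/np.tan(np.radians(c['vertical_fov'])/2)
    return f,c['cx'],c['cy']
def w2c(name,obs=None):
    c=calibration(name)
    T=np.eye(4)
    if 'rvec' in c:
        T[:3,:3]=R.from_rotvec(np.ravel(c['rvec'])).as_matrix();T[:3,3]=np.ravel(c['tvec']);return c,T
    B=np.eye(4);B[:3,:3]=R.from_euler('xyz',obs['tcp_rot'],degrees=True).as_matrix();B[:3,3]=obs['ee_pos']
    return c,np.linalg.inv(B@np.array(c['hand_eye']))
def points(name,depth,obs=None):
    c,T=w2c(name,obs);f,cx,cy=K(c)
    v,u=np.mgrid[0:420,0:560].astype(float)
    x=(u-cx)/f;y=(v-cy)/f;xd,yd=x.copy(),y.copy()
    for _ in range(8):
        s=1+c['k1']*(x*x+y*y);x=xd/s;y=yd/s
    P=np.stack([x*depth,y*depth,depth],-1)
    Ti=np.linalg.inv(T)
    W=P@Ti[:3,:3].T+Ti[:3,3];W[depth==0]=np.nan
    return W
def snap(name,tag):
    obs=telemetry.get_obs();im,d=camera(name)
    cv2.imwrite(f'pics/{tag}.png',im[:,:,::-1]);W=points(name,d,obs)
    np.savez(f'pics/{tag}.npz',im=im,W=W,d=d);return im,W,obs
E
python3 - <<'E'
from h import *
print(telemetry.get_obs())
a,_,_=snap('scene','s0');b,_,_=snap('top','t0')
cv2.imwrite('pics/both.png',np.hstack([a,b])[:,:,::-1][:, :])
for n in('scene','top','wrist'):print(calibration(n))
E
```

```text
{'time': 0.0, 'q': array([ 7.37969469e+01,  5.01016373e+00,  1.00360389e+01,  9.50994479e+01,
       -3.52839569e-04,  8.99979827e+01]), 'qd': array([ 0.00989564,  0.00129867, -0.02817279, -0.04162178, -0.02836801,
        0.0728095 ]), 'joint_efforts': array([ 1.15487715e-04, -5.20388103e+01,  4.64801967e+01,  1.64836604e-02,
        1.74820907e-04, -2.49006938e-06]), 'ee_pos': array([0.15342021, 0.52796495, 0.24960623]), 'tcp_rot': array([-1.79926427e+02,  3.50248901e-04,  1.63798965e+02]), 'wrist_force': array([-0.13949744, -0.06470781,  0.72560728]), 'torque': array([0.00377465, 0.03437025, 0.0608864 ]), 'grasp_force': 0.0, 'opening': 0.08540432581642146}
{'vertical_fov': 56.19581692557511, 'cx': 282.7707061903641, 'cy': 207.8871371421466, 'k1': -0.008276405013863066, 'rvec': array([ 2.04465339,  1.36601955, -0.57073608]), 'tvec': array([-0.16645585, -0.21267675,  1.38400658])}
{'vertical_fov': 50.64856274288074, 'cx': 280.724424128156, 'cy': 210.72607952497071, 'k1': -0.12440311391184983, 'rvec': array([ 2.21231067, -2.15726187,  0.08096336]), 'tvec': array([0.01659001, 0.47407855, 1.05943217])}
{'vertical_fov': 67.11397580003458, 'cx': 279.5297576870138, 'cy': 209.52131623605553, 'k1': -0.07072140756941889, 'hand_eye': array([[ 8.85208988e-04, -9.52052018e-01, -3.05934914e-01,
         7.81117354e-02],
       [ 9.99999407e-01,  6.48635395e-04,  8.74937165e-04,
         8.54306953e-04],
       [-6.34545480e-04, -3.05935507e-01,  9.52052028e-01,
        -1.23454900e-01],
       [ 0.00000000e+00,  0.00000000e+00,  0.00000000e+00,
         1.00000000e+00]])}
```

View pics/t0.png

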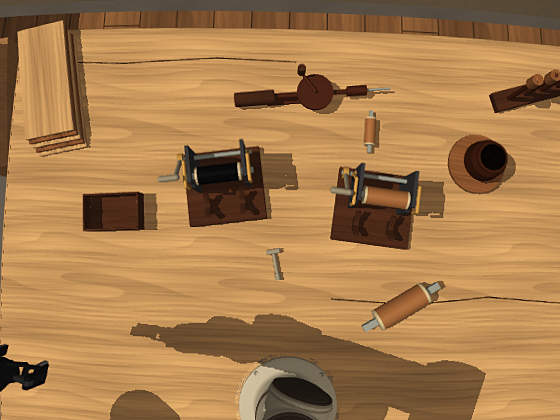

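View pics/s0.png

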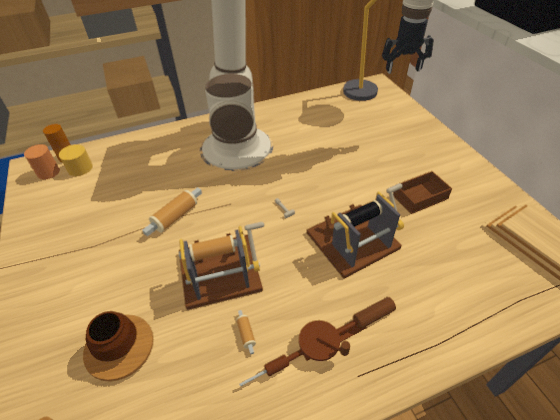

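The top view shows the cork stand at about (375,205), with the lever grip near (340,190), and the rubber stand at about (228,185). The large spare is at (403,305) and the small one at (370,130). Next I measure the cork stand.

Run:
```python
from h import *
D=np.load('pics/t0.npz');im,W=D['im'],D['W']
hsv=cv2.cvtColor(im,cv2.COLOR_RGB2HSV)
v,u=np.mgrid[0:420,0:560]
win=(u>325)&(u<425)&(v>155)&(v<255)
z=W[...,2]
m=win&(hsv[...,1]>90)&(hsv[...,2]>110)&(z>0.118)&(z<0.15)
n,l,st,c=cv2.connectedComponentsWithStats(m.astype(np.uint8))
for i in range(1,n):
    if st[i,4]>30:
        P=W[l==i];print(st[i],np.median(P,0),P.min(0),P.max(0),cv2.minAreaRect((P[:,:2]*1000).astype(np.float32)))
# base top (z~18mm)
b=win&(abs(z-0.018)<0.005)
P=W[b][:,:2]*1000;print('base',cv2.minAreaRect(P.astype(np.float32)),len(P))
# grip: low-sat, left part
g=win&(z>0.145)&(z<0.175)
n,l,st,c=cv2.connectedComponentsWithStats(g.astype(np.uint8))
for i in range(1,n):
    if st[i,4]>8:
        P=W[l==i];print('hi',st[i],np.median(P,0),cv2.minAreaRect((P[:,:2]*1000).astype(np.float32)))
cv2.imwrite('pics/c.png',cv2.resize(im[140:260,320:440,::-1],(600,600),interpolation=cv2.INTER_CUBIC))
```

```text
[350 175   8  31  97] [ 0.51461395 -0.12978808  0.14559316] [ 0.48240502 -0.13468586  0.12194333] [ 0.54880033 -0.12302003  0.14936778] ((515.43212890625, -129.9160919189453), (7.396713733673096, 66.59583282470703), 83.72393035888672)
[362 186  49  23 714] [ 0.49906594 -0.20103637  0.1379561 ] [ 0.47825619 -0.25281221  0.12041292] [ 0.52404734 -0.15022559  0.14516248] ((500.7234191894531, -201.99867248535156), (100.55599975585938, 36.4103889465332), 83.42428588867188)
[412 186   9  28 106] [ 0.49253128 -0.26754021  0.14488596] [ 0.46677285 -0.27860311  0.11806273] [ 0.52598398 -0.26040227  0.14989794] ((496.1485290527344, -270.3939514160156), (15.495502471923828, 59.44628143310547), 82.67262268066406)
base ((487.3868408203125, -197.42193603515625), (191.3536834716797, 181.63156127929688), 83.52851104736328) 3254
hi [357 163   8  37 134] [ 0.53256371 -0.14239676  0.14775596] ((532.7227783203125, -142.35821533203125), (8.874598503112793, 79.79573822021484), 83.14065551757812)
hi [412 171   9  42 171] [ 0.5140866  -0.26312673  0.14713131] ((513.4697875976562, -264.7199401855469), (16.14621353149414, 89.3731689453125), 84.07525634765625)
hi [354 176   5  15  35] [ 0.52592475 -0.1318041   0.14676984] ((527.6588134765625, -131.38233947753906), (7.625909328460693, 30.648635864257812), 83.88661193847656)
hi [330 185  22  10 150] [ 0.50950322 -0.09829787  0.163884  ] ((511.9010009765625, -96.50725555419922), (21.464426040649414, 44.642372131347656), 1.8739936351776123)
hi [352 192   5  13  30] [ 0.49645708 -0.12796929  0.14664652] ((495.7598876953125, -127.78238677978516), (6.936990737915039, 26.51529884338379), 82.7883529663086)
```

View pics/c.png

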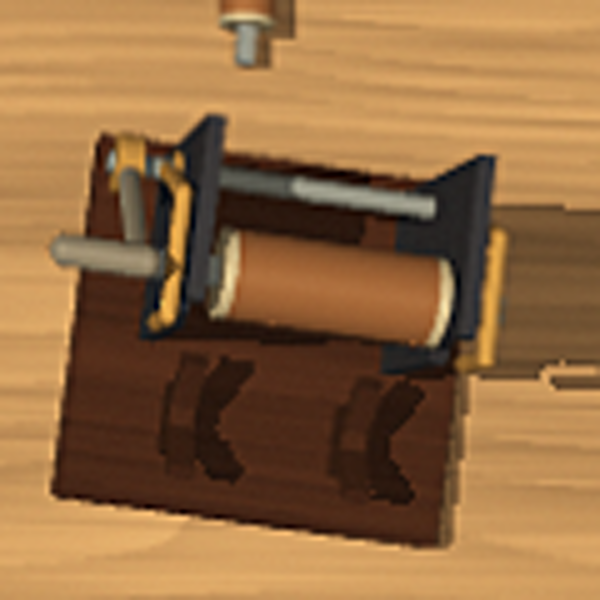

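Stand yaw is about -6.6°, with the seated roller at about (0.500, -0.2015). I'll move above the stand for one close look.

Emit:
play_rows(increments=[[[-26, -30, -30], [0, 0, 4], 0], [[-60, -68, -50], [0, 0, 9], 0], [[-91, -103, -50], [0, 0, 14], 0], [[-123, -140, -50], [0, 0, 19], 0], [[-155, -176, -50], [0, 0, 24], 0], [[-187, -213, -50], [0, 0, 29], 0], [[-219, -249, -50], [0, 0, 34], 0], [[-251, -285, -50], [0, 0, 39], 0], [[-283, -322, -50], [0, 0, 44], 0], [[-315, -358, -50], [0, 0, 49], 0], [[-347, -394, -50], [0, 0, 54], 0], [[-379, -431, -50], [0, 0, 59], 0], [[-411, -467, -50], [0, 0, 64], 0], [[-443, -503, -50], [0, 0, 69], 0], [[-475, -540, -50], [0, 0, 74], 0.5], [[-505, -574, -50], [0, 0, 78], 1], [[-524, -595, -50], [0, 0, 80.4], 1], [[-524, -595, -50], [0, 0, 80.4], 1], [[-524, -595, -50], [0, 0, 80.4], 1], [[-524, -595, -50], [0, 0, 80.4], 1]])

```text
time: 2.1
ee_pos: [0.4903, -0.1887, 0.3004]
tcp_rot: [-180.0, -0.0, 83.5]
wrist_force: [-0.4, 0.6, -0.1]
opening: 0.0002
grasp_force: 0.0
```

```bash
cat > m.py <<'E'
from h import *
import sys
im,W,o=snap('wrist',sys.argv[1])
hsv=cv2.cvtColor(im,cv2.COLOR_RGB2HSV);z=W[...,2]
print(o['time'],o['ee_pos'],o['tcp_rot'],o['opening'],o['wrist_force'])
zl=float(sys.argv[2])
near=(abs(W[...,0]-.49)<.16)&(abs(W[...,1]+.2)<.16)
def comp(m,name,k=60):
    n,l,st,c=cv2.connectedComponentsWithStats(m.astype(np.uint8))
    for i in range(1,n):
        if st[i,4]>k:
            P=W[l==i];r=cv2.minAreaRect((P[:,:2]*1000).astype(np.float32))
            print(name,st[i],np.round(np.median(P,0),4),'z99',np.round(np.percentile(P[:,2],99),4),np.round(r[0],1),np.round(r[1],1),round(r[2],1))
comp(near&(hsv[...,0]<20)&(hsv[...,1]>100)&(hsv[...,2]>90)&(z>zl)&(z<zl+.06),'cork',400)
comp(near&(z>.13)&(z<.2),'high')
b=near&(abs(z-.018)<.005);print('base',cv2.minAreaRect((W[b][:,:2]*1000).astype(np.float32)))
E
python3 m.py w0 0.11
```

```text
2.1 [ 0.49030866 -0.18872318  0.30039147] [-1.79987893e+02 -1.01960281e-02  8.34547086e+01] 0.0001853586363272326 [-0.38650917  0.62659677 -0.06378338]
cork [261 124  78  12 635] [ 0.5135 -0.1297  0.1451] z99 0.1472 [ 517.7 -131. ] [ 9.6 72.6] 82.8
cork [ 272  153   41  105 3841] [ 0.501  -0.197   0.1375] z99 0.1408 [ 501.1 -203.3] [104.4  38.2] 84.1
high [ 281   59   37   63 1252] [ 0.5101 -0.1014  0.163 ] z99 0.1658 [510.  -99.8] [31.  48.6] 23.9
high [261 125  74  10 633] [ 0.5122 -0.1294  0.1451] z99 0.1472 [ 514.2 -129.6] [ 7.5 65.3] 82.8
high [275 136  94  12 996] [ 0.5316 -0.141   0.1466] z99 0.1484 [ 532.7 -141.4] [ 8.1 80.8] 83.1
high [ 274  155   85  123 4482] [ 0.5056 -0.2104  0.1383] z99 0.1476 [ 506.3 -215.8] [ 72.5 133.7] 18.4
base ((522.2802734375, -200.00006103515625), (188.0262908935547, 252.52828979492188), 83.97286224365234)
```

View pics/w0.png

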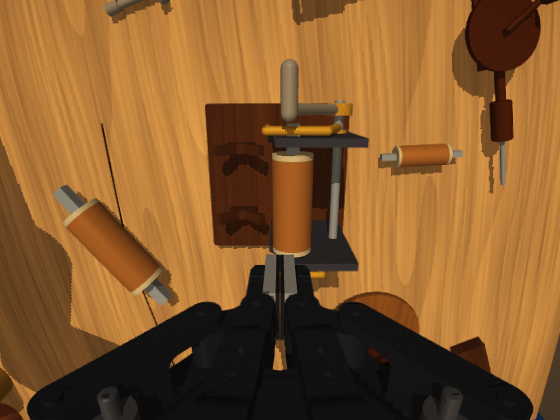

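The close view shows the roller at (292,203), the grip bar at (289,90) with its lever arm to the right, and the small and large spares well away. The estimate holds, so I'll lower the closed fingertip in front of the grip.

Emit:
play_rows(increments=[[[40, -20, 0], [0, 0, 0], 1], [[80, -35, 10], [0, 0, 0], 1], [[94, -39, 40], [0, 0, 0], 1], [[94, -39, 75], [0, 0, 0], 1], [[94, -39, 105], [0, 0, 0], 1], [[94, -39, 122], [0, 0, 0], 1], [[94, -39, 128], [0, 0, 0], 1], [[94, -39, 128], [0, 0, 0], 1], [[94, -29, 128], [0, 0, 0], 1], [[94, -24, 128], [0, 0, 0], 1], [[94, -19, 128], [0, 0, 0], 1], [[94, -14, 128], [0, 0, 0], 1], [[94, -9, 128], [0, 0, 0], 1], [[94, -4, 128], [0, 0, 0], 1]])

```text
time: 3.55
ee_pos: [0.4957, -0.0953, 0.1744]
tcp_rot: [-179.8, -0.0, 83.4]
wrist_force: [-28.3, 5.2, 38.6]
opening: -0.0002
grasp_force: 20.6
```

Upward force means I'm riding on the bar's upper edge. I'll back off and look.

Emit:
play_rows(increments=[[[0, -8, -2], [0, 0, 0], 1], [[0, -20, -2], [0, 0, 0], 1], [[0, -30, 0], [0, 0, 0], 1], [[0, -30, 0], [0, 0, 0], 1]])

```text
time: 3.95
ee_pos: [0.4665, -0.092, 0.1719]
tcp_rot: [-180.0, -0.0, 83.4]
wrist_force: [0.1, 0.1, -0.6]
opening: 0.0001
grasp_force: 0.0
```

```bash
python3 m.py w1 0.11
python3 - <<'E'
from h import *
im,W,o=snap('scene','s1')
cv2.imwrite('pics/s1c.png',cv2.resize(im[180:320,160:300,::-1],(600,600),interpolation=cv2.INTER_CUBIC))
a=cv2.imread('pics/w1.png');b=cv2.imread('pics/s1c.png');cv2.imwrite('pics/s1d.png',np.hstack([cv2.resize(a,(400,300)),cv2.resize(b,(300,300))]))
E
```

```text
3.95 [ 0.46647363 -0.09201597  0.17193373] [-1.79967739e+02 -3.23115626e-03  8.33874349e+01] 7.115622868933927e-05 [ 0.0700032   0.1316492  -0.56810337]
cork [380 277  46  44 841] [ 0.5397 -0.13    0.1448] z99 0.1662 [ 529.4 -124.6] [16.4 49.3] 56.5
high [ 340  234  132  103 4488] [ 0.5235 -0.1099  0.1482] z99 0.1984 [ 531.  -115.8] [ 32.7 104.8] 39.1
high [ 223  255  115  103 3762] [ 0.4679 -0.0813  0.1843] z99 0.1998 [477.9 -96.3] [28.8 64.8] 46.2
high [367 346  11  13  74] [ 0.5174 -0.1657  0.1361] z99 0.1384 [ 518.  -166.4] [ 3.6 18.8] 32.0
base ((508.62408447265625, -154.68109130859375), (242.1450653076172, 193.52325439453125), 24.390098571777344)
```

View pics/s1d.png

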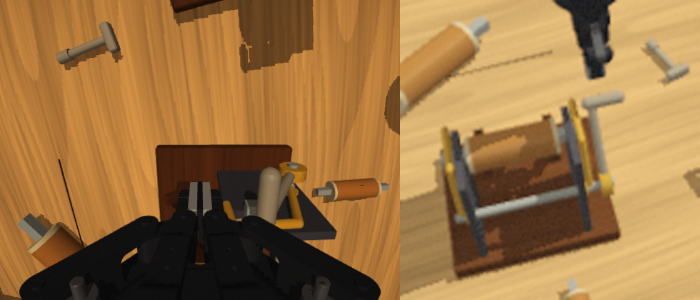

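The lever is still closed and the fingertip sits left of the bar. I'll go 10 mm lower and slightly outward, then push in a short probe.

Emit:
play_rows(increments=[[[5, 0, 5], [0, 0, 0], 1], [[5, 0, 10], [0, 0, 0], 1], [[5, 10, 10], [0, 0, 0], 1], [[5, 18, 10], [0, 0, 0], 1], [[5, 23, 10], [0, 0, 0], 1], [[5, 27, 10], [0, 0, 0], 1], [[5, 31, 10], [0, 0, 0], 1], [[5, 34, 10], [0, 0, 0], 1]])

```text
time: 4.85
ee_pos: [0.5019, -0.0911, 0.1626]
tcp_rot: [-179.9, -0.0, 83.4]
wrist_force: [-4.5, 1.0, 2.8]
opening: -0.0004
grasp_force: 2.5
```

Emit:
play_rows(increments=[[[0, 5, 0], [0, 0, 0], 1], [[0, 11, 0], [0, 0, 0], 1], [[0, 18, 0], [0, 0, 0], 1], [[0, 26, 0], [0, 0, 0], 1], [[0, 34, 0], [0, 0, 0], 1], [[0, 42, 0], [0, 0, 0], 1], [[0, 50, 0], [0, 0, 0], 1], [[0, 58, 0], [0, 0, 0], 1], [[0, 66, 0], [0, 0, 0], 1], [[0, 73, 0], [0, 0, 0], 1], [[0, 79, 0], [0, 0, 0], 1], [[0, 83, 0], [0, 0, 0], 1], [[0, 83, 0], [0, 0, 0], 1]])

```text
time: 6.15
ee_pos: [0.5851, -0.1007, 0.1622]
tcp_rot: [180.0, 0.0, 83.4]
wrist_force: [0.1, -0.3, -0.5]
opening: 0.0
grasp_force: 0.0
```

Emit:
play_rows(increments=[[[0, 4, 0], [0, 0, 0], 1], [[0, 8, 0], [0, 0, 0], 1], [[0, 11, 0], [0, 0, 0], 1], [[0, 11, 0], [0, 0, 0], 1]])

```text
time: 6.55
ee_pos: [0.5957, -0.1019, 0.1622]
tcp_rot: [180.0, 0.0, 83.4]
wrist_force: [-0.1, 0.4, -1.0]
opening: -0.0004
grasp_force: 0.6
```

Emit:
play_rows(increments=[[[0, -8, 0], [0, 0, 0], 1], [[0, -15, -20], [0, 0, 0], 1], [[0, -20, -60], [0, 0, 0], 1], [[-20, -40, -105], [0, 0, 0], 0.3], [[-60, -65, -120], [0, 0, 0], 0.3], [[-100, -85, -120], [0, 0, 0], 0.3], [[-111, -85, -120], [0, 0, 0], 0.3], [[-111, -85, -120], [0, 0, 0], 0.3], [[-111, -85, -120], [0, 0, 0], 0.3]])

```text
time: 7.45
ee_pos: [0.4984, -0.2019, 0.2822]
tcp_rot: [180.0, -0.0, 83.4]
wrist_force: [0.9, 0.1, 0.4]
opening: 0.0598
grasp_force: 0.0
```

```bash
python3 m.py w2 0.11
```

```text
7.45 [ 0.49841572 -0.20194172  0.28220701] [ 1.79979463e+02 -1.90499593e-02  8.33779490e+01] 0.05975347568090223 [0.91864302 0.12848283 0.41497458]
cork [ 260  141   44  114 4527] [ 0.5015 -0.197   0.1375] z99 0.1407 [ 500.5 -206.8] [111.5  38.5] 83.9
high [ 376   39   60   68 1693] [ 0.6117 -0.116   0.1629] z99 0.1665 [ 613.5 -111.3] [48.1 30.3] 53.6
high [346 112  56  12 586] [ 0.5753 -0.1366  0.1685] z99 0.1754 [ 582.  -137.5] [ 7.8 50.6] 83.1
high [ 263  123  101   12 1111] [ 0.5308 -0.1416  0.1468] z99 0.1484 [ 532.9 -141.8] [ 8.3 80.1] 83.4
high [ 262  143   92  126 5423] [ 0.5038 -0.2123  0.1383] z99 0.1477 [ 524.6 -209.8] [112.2  82.1] 83.8
high [376 262  10  25 164] [ 0.5837 -0.275   0.1494] z99 0.1698 [ 585.4 -276.4] [ 4.8 15.6] 78.7
base ((521.6859130859375, -199.5218048095703), (189.3725128173828, 252.0196075439453), 84.2249526977539)
```

View pics/w2.png

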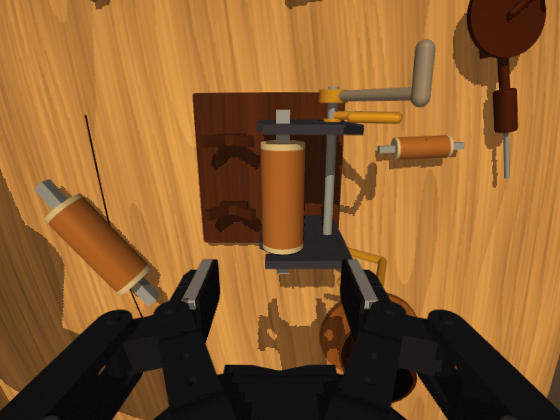

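The lever now lies open at about 1.2 rad: the grip is at (422,75), the hook at (375,117), and the slot mouths are clear. The fingers straddle the roller line at column 283. I'll descend and grip.

Emit:
play_rows(increments=[[[0, 1, 40], [0, 0, 0], 0.3], [[-1, 1, 80], [0, 0, 0], 0.3], [[-1, 1, 115], [0, 0, 0], 0.3], [[-1, 1, 140], [0, 0, 0], 0.3], [[-1, 1, 155], [0, 0, 0], 0.3], [[-1, 1, 161], [0, 0, 0], 0.3], [[-1, 1, 161], [0, 0, 0], 0.3]])

```text
time: 8.2
ee_pos: [0.4993, -0.203, 0.1212]
tcp_rot: [-180.0, -0.0, 83.4]
wrist_force: [-0.1, -0.0, 0.0]
opening: 0.0602
grasp_force: 0.0
```

Emit:
play_rows(increments=[[[0, 0, 0], [0, 0, 0], 0.45], [[0, 0, 0], [0, 0, 0], 0.55], [[0, 0, 0], [0, 0, 0], 0.65], [[0, 0, 0], [0, 0, 0], 0.75], [[0, 0, 0], [0, 0, 0], 0.75], [[0, 0, 0], [0, 0, 0], 0.75]], grip_force=40)

```text
time: 8.8
ee_pos: [0.4998, -0.2036, 0.123]
tcp_rot: [179.8, 0.0, 83.4]
wrist_force: [0.9, 2.2, 6.6]
opening: 0.0386
grasp_force: 39.8
```

Emit:
play_rows(increments=[[[0, 0, -2], [0, 0, 0], 0.75], [[0, 0, -4], [0, 0, 0], 0.75], [[0, 0, -4], [0, 0, 0], 0.75], [[0, 0, -4], [0, 0, 0], 0.75]])

```text
time: 9.2
ee_pos: [0.499, -0.2035, 0.1251]
tcp_rot: [-180.0, -0.0, 83.4]
wrist_force: [-0.4, -0.1, -1.8]
opening: 0.0387
grasp_force: 40.4
```

Emit:
play_rows(increments=[[[0, -2, 0], [0, 0, 0], 0.75], [[0, -5, 0], [0, 0, 0], 0.75], [[0, -8, 0], [0, 0, 0], 0.75], [[0, -12, 0], [0, 0, 0], 0.75], [[0, -16, 0], [0, 0, 0], 0.75], [[0, -20, 0], [0, 0, 0], 0.75]])

```text
time: 9.8
ee_pos: [0.4788, -0.2011, 0.1253]
tcp_rot: [180.0, 0.0, 83.4]
wrist_force: [0.1, 0.4, -1.7]
opening: 0.0392
grasp_force: 40.4
```

Emit:
play_rows(increments=[[[0, -5, 0], [0, 0, 0], 0.75], [[0, -11, 0], [0, 0, 0], 0.75], [[0, -17, 0], [0, 0, 0], 0.75], [[0, -24, 0], [0, 0, 0], 0.75], [[0, -30, 0], [0, 0, 0], 0.75], [[0, -35, 0], [0, 0, 0], 0.75], [[0, -38, 0], [0, 0, 0], 0.75], [[0, -38, 0], [0, 0, 0], 0.75]])

```text
time: 10.6
ee_pos: [0.4412, -0.1968, 0.1254]
tcp_rot: [180.0, 0.0, 83.4]
wrist_force: [-0.1, 0.4, -2.5]
opening: 0.0393
grasp_force: 40.4
```

```bash
python3 m.py w3 0.11
python3 - <<'E'
from h import *
D=np.load('pics/w3.npz');im,W=D['im'],D['W'];T=np.load('pics/w2.npz')['W']
S=np.array([.5005,-.2028]);a=np.radians(-6.6);ex=np.array([np.cos(a),np.sin(a)]);ey=np.array([-ex[1],ex[0]])
for nm,w in(('w2',T),('t0',np.load('pics/t0.npz')['W'])):
    p=(w[...,:2]-S);x=p@ex*1000;y=p@ey*1000;z=w[...,2]*1000
    m=(x>-105)&(x<-26)&(abs(y)<70)&(z>26)&(z<75)
    for s in(1,-1):
        q=m&(s*y>0)
        for zz in (35,42,50,58):
            k=q&(abs(z-zz)<4)
            if k.sum()>5:print(nm,s,zz,k.sum(),'x',np.percentile(x[k],[2,50,98]).round(1),'y',np.percentile(y[k],[2,98]).round(1))
E
```

```text
10.6 [ 0.44116491 -0.19683319  0.12539972] [1.79989042e+02 4.27194509e-03 8.33878095e+01] 0.039308985347654736 [-0.12274726  0.35518376 -2.53718613]
cork [  230   172   100   198 16041] [ 0.4435 -0.1778  0.1397] z99 0.143 [ 442.2 -190.4] [92.1 39.7] 83.5
cork [516 362  44  37 578] [ 0.5853 -0.2766  0.1167] z99 0.13 [ 584.5 -278. ] [ 8.3 21.6] 83.5
high [ 396  139  164   32 4629] [ 0.5147 -0.1395  0.1467] z99 0.1482 [ 524.3 -141.1] [ 8.6 65.8] 83.6
high [    1   181   555   239 56964] [ 0.4441 -0.1851  0.168 ] z99 0.1992 [ 470.2 -219.3] [ 93.1 188.9] 43.1
base ((524.0176391601562, -185.078369140625), (158.30355834960938, 251.9962615966797), 83.56993865966797)
w2 1 35 25 x [-73.4 -59.4 -45. ] y [41.7 52.4]
w2 1 42 209 x [-71.3 -60.3 -47.7] y [40.5 52.5]
w2 1 50 161 x [-79.3 -70.4 -40.6] y [40.6 52.3]
w2 1 58 237 x [-87.8 -41.4 -30.5] y [40.8 52. ]
w2 -1 35 57 x [-75.9 -60.5 -42.7] y [-42.2 -31.7]
w2 -1 42 197 x [-75.4 -60.3 -44.6] y [-43.7 -31.7]
w2 -1 50 168 x [-81.3 -70.1 -37.6] y [-43.7 -31.7]
w2 -1 58 229 x [-88.8 -77.1 -30.1] y [-43.8 -31.8]
t0 1 35 9 x [-72.2 -57.2 -44.2] y [41.8 51.8]
t0 1 42 43 x [-68.7 -59.2 -47.4] y [39.8 51.6]
t0 1 50 46 x [-87.9 -51.5 -29. ] y [40.  51.8]
t0 1 58 50 x [-87.6 -76.6 -30.6] y [39.8 51.7]
t0 -1 35 13 x [-74.  -59.4 -44.3] y [-43.1 -31. ]
t0 -1 42 44 x [-72.8 -58.5 -47.2] y [-42.9 -31. ]
t0 -1 50 40 x [-77.3 -51.6 -39.7] y [-43.8 -30.7]
t0 -1 58 64 x [-88.5 -74.3 -29.7] y [-43.4 -31. ]
```

View pics/w3.png

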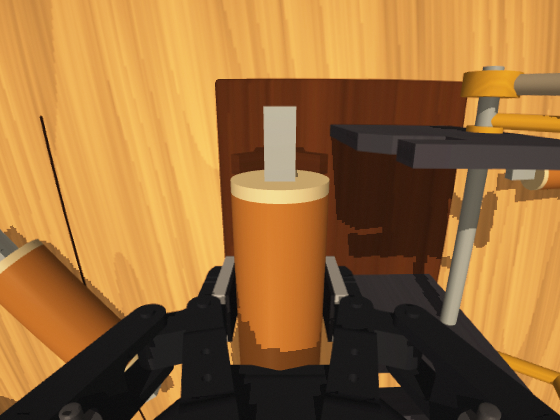

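The roller is clear of the slots and held level, with its cap at (280,185) and the axle at (280,140). The saddles centre at stand y of about +4 in my frame, so I check where the held roller's end lies.

Run:
```python
from h import *
S=np.array([.5005,-.2028]);a=np.radians(-6.6);ex=np.array([np.cos(a),np.sin(a)]);ey=np.array([-ex[1],ex[0]])
def f(n):
    w=np.load(f'pics/{n}.npz')['W'];p=w[...,:2]-S;return p@ex*1000,p@ey*1000,w[...,2]*1000
x,y,z=f('w3')
m=(abs(x+60)<8)&(z>134)&(z<146)&(y>0)&(y<70);print('held +y end',np.percentile(y[m],[98,99.5,100]),z[m].max())
m=(abs(x+60)<8)&(z>120)&(z<132)&(y>53)&(y<100);print('axle',np.percentile(y[m],[2,98,100]),np.percentile(z[m],[5,50,95]))
m=(z>120)&(z<132)&(y>60)&(y<100);m&=(x<-45)&(x>-80);print('axle x',np.percentile(x[m],[2,50,98]))
for n in('t0','w2'):
    x,y,z=f(n);m=(abs(x)<8)&(z>134)&(z<145);print(n,'seated ends',np.percentile(y[m],[0,1,99,100]))
```

```text
held +y end [51.24877878 51.4067815  51.56194834] 143.99348443796282
axle [53.55135047 78.49404806 78.8566191 ] [127.18906627 128.21267579 129.27506177]
axle x [-65.08448467 -59.44911124 -53.52483355]
t0 seated ends [-68.67720825 -64.33806509 450.83628064 467.01200357]
w2 seated ends [-52.72239577 -52.24220378  51.51678145  68.47581806]
```

Emit:
play_rows(increments=[[[3, 0, 4], [0, 0, 0], 0.75], [[3, 0, 12], [0, 0, 0], 0.75], [[3, 0, 21], [0, 0, 0], 0.75], [[3, 0, 30], [0, 0, 0], 0.75], [[3, 0, 38], [0, 0, 0], 0.75], [[3, 0, 44], [0, 0, 0], 0.75], [[3, 0, 48], [0, 0, 0], 0.75], [[3, 0, 51], [0, 0, 0], 0.75], [[3, 0, 53], [0, 0, 0], 0.75], [[3, 0, 54], [0, 0, 0], 0.75], [[3, 0, 54], [0, 0, 0], 0.75]])

```text
time: 11.75
ee_pos: [0.4419, -0.1939, 0.0714]
tcp_rot: [180.0, 0.0, 83.4]
wrist_force: [0.4, 0.3, -2.5]
opening: 0.0387
grasp_force: 40.4
```

Emit:
play_rows(increments=[[[0, 0, 1], [0, 0, 0], 0.75], [[0, 0, 2], [0, 0, 0], 0.75], [[0, 0, 2.5], [0, 0, 0], 0.75], [[0, 0, 3], [0, 0, 0], 0.75], [[0, 0, 3], [0, 0, 0], 0.75]])

```text
time: 12.25
ee_pos: [0.4418, -0.1938, 0.0684]
tcp_rot: [180.0, 0.0, 83.4]
wrist_force: [-0.1, 0.7, -1.7]
opening: 0.0384
grasp_force: 40.5
```

Emit:
play_rows(increments=[[[0, 0, 0.5], [0, 0, 0], 0.75], [[0, 0, 1], [0, 0, 0], 0.75], [[0, 0, 1.5], [0, 0, 0], 0.75], [[0, 0, 1.5], [0, 0, 0], 0.75]])

```text
time: 12.65
ee_pos: [0.4419, -0.1939, 0.0682]
tcp_rot: [179.9, 0.0, 83.4]
wrist_force: [-6.1, 2.5, 11.0]
opening: 0.0389
grasp_force: 41.8
```

Contact, with slight bias against the rear flank. I'll shift 1 mm towards the robot and ease the jaw open.

Emit:
play_rows(increments=[[[0, -1, 0], [0, 0, 0], 0.75], [[0, -1, 0], [0, 0, 0], 0.75], [[0, -1, 0], [0, 0, 0], 0.5], [[0, -1, 0], [0, 0, 0], 0.46], [[0, -1, 0], [0, 0, 0], 0.42], [[0, -1, 0], [0, 0, 0], 0.36], [[0, -1, 0], [0, 0, 0], 0.3], [[0, -1, 0], [0, 0, 0], 0.25], [[0, -1, 0], [0, 0, 0], 0.25]], grip_force=20)

```text
time: 13.55
ee_pos: [0.4408, -0.1937, 0.0668]
tcp_rot: [-180.0, -0.0, 83.4]
wrist_force: [0.2, 0.4, 0.8]
opening: 0.0645
grasp_force: 0.0
```

Emit:
play_rows(increments=[[[0, 0, -8], [0, 0, 0], 0.25], [[0, 0, -20], [0, 0, 0], 0.25], [[0, 0, -45], [0, 0, 0], 0.25], [[0, 0, -80], [0, 0, 0], 0.25], [[0, 0, -120], [0, 0, 0], 0.25], [[0, 0, -160], [0, 0, 0], 0.25], [[0, 0, -195], [0, 0, 0], 0.25], [[0, 0, -215], [0, 0, 0], 0.25], [[0, 0, -215], [0, 0, 0], 0.25], [[0, 0, -215], [0, 0, 0], 0.25]])

```text
time: 14.55
ee_pos: [0.4409, -0.1938, 0.2824]
tcp_rot: [179.9, 0.0, 83.4]
wrist_force: [-0.4, -0.9, -1.0]
opening: 0.0642
grasp_force: 0.0
```

```bash
python3 m.py w4 0.05
```

```text
14.55 [ 0.44092888 -0.19380532  0.28241966] [1.79933969e+02 2.11972936e-02 8.33943094e+01] 0.06417409780050594 [-0.38717236 -0.86903158 -1.00683435]
cork [ 261  134   38   97 3338] [ 0.442  -0.1871  0.0822] z99 0.0857 [ 441.5 -191.5] [100.7  38.9] 82.9
high [ 443   45   67   66 1741] [ 0.6108 -0.1166  0.1621] z99 0.1664 [ 610.5 -107.4] [45.8 32.3] 69.5
high [421 115  58  13 603] [ 0.5755 -0.1365  0.1683] z99 0.1754 [ 580.4 -137.5] [ 8.4 47.5] 83.9
high [ 332  126  103   12 1090] [ 0.5311 -0.1415  0.1468] z99 0.1484 [ 532.9 -141.7] [ 8.3 81.2] 83.4
high [ 326  253   90   17 1165] [ 0.5232 -0.2592  0.1446] z99 0.1481 [ 519.4 -260.9] [ 9.1 81.4] 83.8
high [400 263  49  30 603] [ 0.5674 -0.2747  0.1656] z99 0.1751 [ 566.8 -276.3] [ 8.8 50.8] 83.6
base ((522.2388916015625, -200.11732482910156), (188.6992950439453, 252.01882934570312), 83.58807373046875)
```

View pics/w4.png

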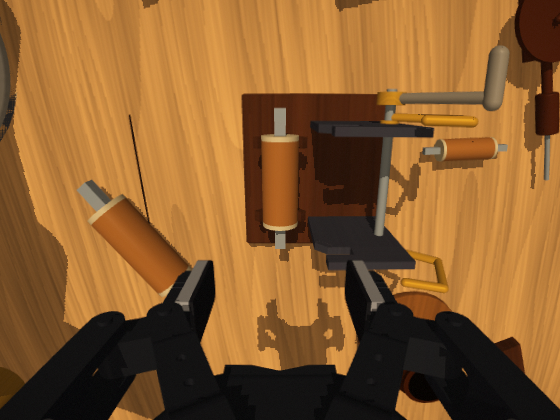

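The roller lies at (280,180), level in both saddles with its top at 85 mm, which puts its centre at 65 mm. The lever is open and the gripper is clear, so I hand it in.

```bash
python3 -c "
from workcell import workorder
print(workorder.job_done())"
```

```text
the job is handed in; nothing more can be done
None
```

The cork stand's cam lever is open at about 1.2 rad, the middle-sized cork roller is resting level in the walnut V-saddles and released, the rubber stand was left alone, and the job was handed in at about 15 s; my first push on the lever rode up on the grip bar at about 48 N wrist force, so I backed off and pushed from lower down.

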